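# Find the hidden thermometer well by feel and seat the probe

### The arm

A 6-joint arm with a two-finger parallel gripper is mounted at the origin on a cart in front of the work surface, level with it; the furniture and walls round the work are solid. World frame = base frame: x ahead of the robot, y to its left, z up, the work surface at z = 0. Lengths are in m, angles in degrees, forces in N, time in s.
With the tool pointing down it reaches from about 0.4 to 0.825 m from the base axis. Payload 7 kg.
Tool frame: the origin (TCP) lies midway between the tips of the shut fingers; the grasp point (between the pads) lies 19 mm behind it; x points along the fingers, z is the direction in which the jaws open and shut, and the axes are right-handed (so a half turn about x gives the same grasp; the last joint's range is limited). The gripper opens to 88 mm and grips with 3 to 60 N. Pads are 19 mm wide; open, the fingers measure 130 mm over their backs; the gripper's body (78 mm by 193 mm) begins 47 mm behind the grasp point.
Start: joints at [89.043, 20.546, 0.682, 0, -70.136, -16.507], TCP at [0.203, 0.644, 0.187] pointing down, gripper open.
Joint ranges: [-176.03, 176.03], [-82.01, 121.73], [-58.28, 71.71], [-173.87, 95.51], [-174.79, -0.11], [-173.66, 173.66]. Speed limits (degrees/s): [136.94, 136.94, 172.46, 180, 180, 180].

### API

Orientations are given as [roll, pitch, yaw] about the fixed x, y, z axes, in that order (R = Rz(yaw) Ry(pitch) Rx(roll)).
In Python, from plant import ctrl gives the robot as it stands. The module is installed in compiled form; this text tells all that it offers.
- The arm moves only by the tool servo_tool, never from a script. Its argument "deltas" is a list of rows, each a list of 3 entries, a list of its own where there are three numbers: the turn, a rotation vector about the tool's x, y, z in degrees, then the shift along the tool's x, y, z in cm, then the finger opening in cm, from 0 to 8.76. A call has 1 to 5 rows; each row is the pose to reach, as a shift and turn from the pose measured when the call began, along the tool's axes at that moment; what a row does not reach only later rows make up. A row lasts 1/10 s, in which the tool goes at most 50 mm and 8.59 degrees, less where a joint would pass 70% of its speed; a pose out of reach is approached as far as the arm can. A call with a gripper value outside its range is refused whole. The fingers move at their own pace and stop on an object; the grip force is fixed at half the most. Time passes only in rows, so rows that repeat a pose let the fingers close. It gives the time, the measured TCP pose, the force and the opening at its end, in the units of the state.
- ctrl.get_obs(): the state, without advancing time (a new reading comes with each control period).
- ctrl.snapshot(name): name is "scene" or "top" or "wrist"; returns a dict with "image" (384x512x3 uint8, red, green, blue), "vertical_fov" (degrees; the focal length in pixels is half the picture's height over the tangent of half this angle, whatever the lens; pixels are square), "cx", "cy" (the principal point, pixels), "k1" (the pictures are not rectified: a ray, as slopes to the right and down, at radius r is drawn at 1 + k1 r^2 times it, then the intrinsics apply), "rvec" (rotation vector, rad) and "tvec" (3), from world to camera coordinates, as OpenCV has them. Camera axes: x right, y down, z forward; pixel columns grow to the right and rows downward; lengths in m; the calibration is good to about 2 mm. A picture is of the moment at which its call begins. There is no depth.
- ctrl.close_job(): hands the job in, once; it reports no verdict.
The state is a dict: "clock": time; "joint_pos": joint angles; "qvel": joint speeds; "tau": joint torques, N m; "tool_pos": TCP position; "orientation": TCP orientation; "force": force on the tool from outside, world axes, zero at the start; "moment": the same for the moment, N m; "opening": finger opening in m.
Only numpy, scipy, OpenCV 4.12 (cv2) and the standard library are available. Lean on these libraries where they do the work, as an engineer would, in place of code of your own. Each camera call takes 0.05 s, during which the arm holds its last target. There are 200 camera calls.

### The job

Take the cordless thermometer probe out of its stand and fit it into the thermometer well of the block heater: the well opens in the flat top of the round block, closed flush by a dust plug that cannot be seen, so feel for it with the sprung tip, pressed only lightly and moved over the top. When the tip has dropped in, ease the probe down gently until its collar lies on the block, let go of it there, and leave the vials and everything else where it is.

Things in the scene. Friction and masses are not known exactly. Their poses are not given: they have to be found in the camera images.
- probe: cordless thermometer probe, 0.16 kg, upright in the stand. Origin: centre of its collar's underside, z up along the handle. Round steel collar 25 mm across, 4 mm thick; above it a square black handle, 22 x 22 mm (faces along its x and y), up to 74 mm above the origin, with two orange bands and a small display on top; below it a sprung steel rod.
- rod_end (a point): where the end of the probe's rod is when the spring is at rest: 45 mm below the probe's origin; it moves with the handle, not with the spring. Rod: polished, 7 mm thick, round end. It can be pushed up into the handle by at most 12 mm; this takes 1.5 N to begin and 5 N at the stop, and it springs out again.
- stand: dark weighted stand, fixed: base 90 x 90 x 6 mm with a 48 mm square post, 56 mm high in all, with an upright hole 12 mm wide and 46 mm deep that holds the rod of the probe; the collar rests on the post's top. Origin: centre of its underside.
- heater: block heater, fixed: white case 190 mm along its y, top 52 mm high, control panel sloping down to the front (its -x). On it: a round aluminium block, and beside it (centre at x 8, y -46 mm) a square one, 76 mm wide, top at 78 mm, with four wells, three with vials that stand 25 mm out. Origin: centre of its underside, z up.
- cover (a point): centre of the flat top of the heater's round block: 62 mm across, 80 mm above the worktop, axes as the heater's. The thermometer well opens midway between two fine engraved circles on this top: its centre lies 17 mm from this point, somewhere on the front half of the circle (towards the control panel, -x of this point), elsewhere in each run. The block does not turn.
- block_foot (a point): point on the axis of the round block, 60 mm below cover, z up. The well beside this axis is a plain upright bore, 10 mm wide, 54 mm deep, closed flush with the top by a sprung aluminium dust plug of the block's colour, with no mark to be seen. 0.3 N sinks the plug; it pushes back with at most 0.6 N, less than the probe weighs.
- vial_1: screw vial with black cap, 22 mm across, 47 mm tall, standing in a well of the square block; origin at the centre of its underside
- vial_2: screw vial with white cap, same size, in another well; origin at the centre of its underside
- vial_3: screw vial with blue cap, same size, in another well; origin at the centre of its underside
- petri_dish: petri dish with lid, 60 mm across, 14 mm high, on the worktop at the left; origin at the centre of its underside
- eyepiece: black eyepiece with a red line, 37 mm across, 44 mm tall, standing on the worktop behind the stand to the left; origin at the centre of its underside
Not all that is in view belongs to the job. Of the things that look like the stand, the larger one is meant. What is shaped like the probe but purple is not meant.

How it is judged (in metres and radians):
On the way, in this order (a step that is already met when the one before it is completed fails the run):
1. the probe is lifted out of the stand (z of probe in the frame of stand above 0.105 m), for 0.1 s.
2. the probe's tip is on the round block's top or just entering the well, in light contact, the collar still more than 20 mm above the top (contact force between probe and heater above 0.2 N and horizontal distance between probe and cover below 0.035 m and z of probe in the frame of cover between 0.02 and 0.05 m), for 0.1 s.
At the end, for the whole second after the job is handed in: the probe stands upright (within 0.08 rad) and at rest in the thermometer well, its collar's underside within 3 mm of the round block's top and its axis within 22 mm of the top's centre, let go (z of probe in the frame of cover between -0.003 and 0.003 m and horizontal distance between probe and cover below 0.022 m and angle between probe's own z axis and vertical below 0.08 rad and linear speed of probe below 0.02 m/s); the robot touches nothing.
It fails at once if the probe is pressed or pushed against the heater with more than 18 N (contact force between probe and heater above 18 N).
It fails at once if a vial, the petri dish or the eyepiece is moved more than 15 mm (distance of any of vial_1, vial_2, vial_3, petri_dish, eyepiece from where it was at the start of the episode above 0.015 m).
It also fails if it takes over 58 s, if anything falls off the work surface, if the arm or the gripper's body presses on something with over 40 N, if the wrist force passes 120 N, or if a joint passes its speed limit or range.

## Working session

There is one attempt and no reset: what is moved stays moved. The work goes in short steps, Python scripts to look and compute and a tool call to move; the robot and the scene stay as the last step left them, time stands still between calls to the robot, and variables do not carry over. Pictures are saved under pics/ and viewed, on a budget of 10 in all, crops included, one or two more only if the job needs it, and the job is handed in when it is done.

Besides the shell and the picture viewer there is one more tool, called as a command line: name --argument value ..., lists and objects as JSON in quotes. servo_tool: Moves the arm, as the interface text tells. Its arguments: {"type":"object","properties":{"deltas":{"type":"array","items":{"type":"array"}}},"required":["deltas"]}

```bash
mkdir -p pics; cat > h.py <<'E'
import numpy as np, cv2
from scipy.spatial.transform import Rotation as R
from plant import ctrl
def snap(n,f,crop=None,scale=1):
    s=ctrl.snapshot(n); im=s['image'][:,:,::-1]
    np.savez(f'pics/{f}.npz',**s)
    if crop: x0,y0,x1,y1=crop; im=im[y0:y1,x0:x1]
    cv2.imwrite(f'pics/{f}.png',cv2.resize(im,None,fx=scale,fy=scale,interpolation=cv2.INTER_CUBIC)); return s
def K(s):
    f=s['image'].shape[0]/2/np.tan(np.radians(float(s['vertical_fov']))/2)
    return np.array([[f,0,float(s['cx'])],[0,f,float(s['cy'])],[0,0,1.]]),np.array([float(s['k1']),0,0,0])
def ray(s,px):
    k,_=K(s); u=(px[0]-k[0,2])/k[0,0];v=(px[1]-k[1,2])/k[1,1]; a,b=u,v
    for _ in range(30):
        q=1+float(s['k1'])*(a*a+b*b); a,b=u/q,v/q
    Rm=cv2.Rodrigues(np.array(s['rvec'],float))[0]; t=np.array(s['tvec'],float).ravel()
    return -Rm.T@t, Rm.T@np.array([a,b,1])
def at_z(s,px,z):
    c,d=ray(s,px); return c+d*(z-c[2])/d[2]
def proj(s,P):
    k,d=K(s); return cv2.projectPoints(np.array(P,float).reshape(-1,1,3),np.array(s['rvec'],float),np.array(s['tvec'],float),k,d)[0].reshape(-1,2)
def tool(target):
    o=ctrl.get_obs(); r=R.from_euler('xyz',o['orientation'],degrees=True)
    return r.inv().apply(np.array(target)-o['tool_pos'])*100
def rot(rpy):
    o=ctrl.get_obs(); r=R.from_euler('xyz',o['orientation'],degrees=True)
    return (r.inv()*R.from_euler('xyz',rpy,degrees=True)).as_rotvec(degrees=True)
E
python3 - <<'E'
from h import *
a=snap('scene','a'); b=snap('top','b'); o=ctrl.get_obs(); print(o)
print(R.from_euler('xyz',o['orientation'],degrees=True).as_matrix().round(3))
cv2.imwrite('pics/ab.png',cv2.resize(np.vstack([a['image'],b['image']])[:,:,::-1],None,fx=.78,fy=.78))
E
```

```text
{'clock': 0.1, 'joint_pos': array([ 8.90443595e+01,  2.05874529e+01,  6.40229616e-01, -1.60842307e-02,
       -7.01374875e+01, -1.65047926e+01]), 'qvel': array([-0.08424154, -0.14806218,  0.19112544,  0.07263901, -0.06503011,
       -0.07089917]), 'tau': array([-2.24370386e-03, -5.84160841e+01,  2.93751973e+01,  7.01564893e+00,
        1.01715521e-02, -4.85224814e-05]), 'tool_pos': array([0.20244897, 0.64340972, 0.18652942]), 'orientation': array([   6.38519971,   89.91394987, -101.08070939]), 'force': array([ 0.4085532 ,  0.06146014, -0.28034371]), 'moment': array([-0.0583561 , -0.02638208,  0.02967895]), 'opening': 0.08758401961703297}
[[-0.     0.954 -0.3  ]
 [-0.001 -0.3   -0.954]
 [-1.     0.     0.001]]
```

View pics/b.png

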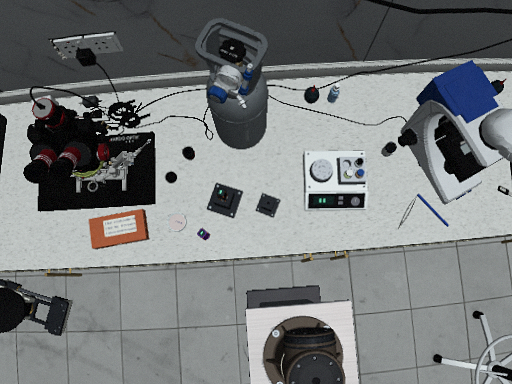

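View pics/a.png

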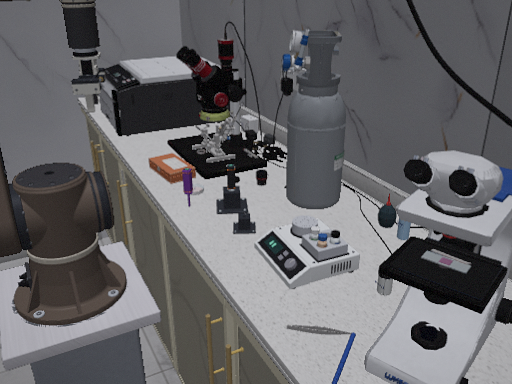

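Top: stand with probe at about (224,200), the small decoy stand at (268,204), and the heater at (336,180), round block at (321,170). The purple decoy is at (204,234). The scene view agrees.

```bash
python3 - <<'E'
from h import *
b=dict(np.load('pics/b.npz'));a=dict(np.load('pics/a.npz'))
im=b['image'][:,:,::-1]
p=cv2.resize(im[145:245,195:285],None,fx=6,fy=6,interpolation=cv2.INTER_CUBIC)[:400]
p=cv2.resize(im[175:225,200:250],(400,400),interpolation=cv2.INTER_CUBIC); q=cv2.resize(im[145:220,298:373],(400,400),interpolation=cv2.INTER_CUBIC)
ia=a['image'][:,:,::-1]
r=cv2.resize(ia[155:225,200:270],(400,190*2),interpolation=cv2.INTER_CUBIC)[:400]
cv2.imwrite('pics/c.png',np.hstack([p,q]))
for n,px,z in [('stand',(224,200),.0),('top',(225,199),.13),('cover',(321,170),.08),('c1',(305,153),.05),('c2',(367,153),.05)]: print(n,at_z(b,px,z).round(3))
print(ray(b,(0,0))[0], K(b)[0][0,0])
E
```

```text
stand [0.48  0.203 0.   ]
top [0.458 0.19  0.13 ]
cover [ 0.534 -0.093  0.08 ]
c1 [ 0.599 -0.055  0.05 ]
c2 [ 0.586 -0.247  0.05 ]
[0.25365109 0.11018223 1.20262136] 394.59193539208064
```

View pics/c.png

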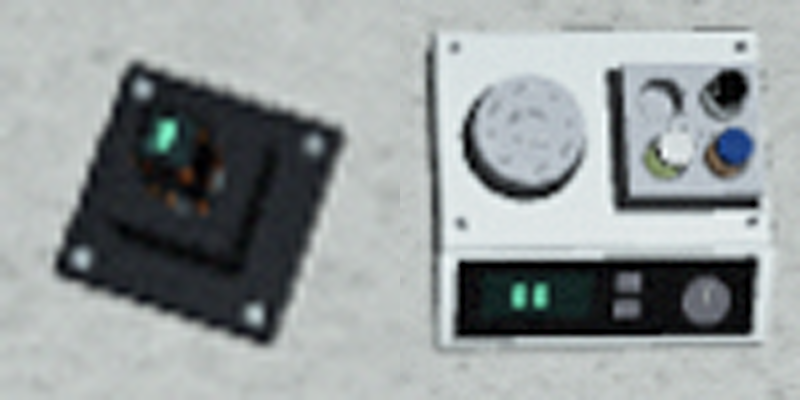

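Left: stand base corners (crop 8x) at (132,65), (342,130), (270,343), (58,270), and the probe display at (165,135). Right: the round block's top is centred near (125,135) of its crop, and the square block with its vials lies to the right.

```bash
python3 - <<'E'
from h import *
b=dict(np.load('pics/b.npz'))
L=lambda u,v:(u/8+200-.45,v/8+175-.45); Q=lambda u,v:((u-400)/5.333+298-.4,v/5.333+145-.4)
c=np.array([at_z(b,L(*p),.006)[:2] for p in [(132,65),(342,130),(270,343),(58,270)]])
print(c.round(4),c.mean(0)); 
for i in range(4): d=c[(i+1)%4]-c[i]; print(np.linalg.norm(d),np.degrees(np.arctan2(d[1],d[0])))
print('disp',at_z(b,L(165,135),.13))
m=at_z(b,Q(526,135),.08);print('cover',m, at_z(b,Q(464,135),.08)-at_z(b,Q(587,135),.08),at_z(b,Q(526,74),.08)-at_z(b,Q(526,196),.08))
h=np.array([at_z(b,Q(*p),.052)[:2] for p in [(434,30),(758,33),(742,47),(455,47),(461,223),(753,222)]]);print(h)
for i,j in[(0,1),(2,3),(4,5)]: d=h[j]-h[i];print(np.linalg.norm(d),np.degrees(np.arctan2(d[1],d[0])))
print('vial wht',at_z(b,Q(675,148),.103))
E
```

```text
[[0.5355 0.2244]
 [0.5038 0.1443]
 [0.4228 0.177 ]
 [0.4567 0.2569]] [0.47969698 0.20065847]
0.08610290257678517 -111.55856167498533
0.08734295298504678 158.02144851223974
0.08674882289500298 67.00787724405174
0.08517965095849377 -22.405457318352966
disp [0.48050162 0.20230213 0.13      ]
cover [ 0.53443743 -0.09361985  0.08      ] [4.76847965e-03 6.82548330e-02 2.22044605e-16] [ 0.06933012 -0.00743686  0.        ]
[[ 0.60695234 -0.05258395]
 [ 0.59261647 -0.23995567]
 [ 0.58485374 -0.22944317]
 [ 0.59600286 -0.06359638]
 [ 0.49329685 -0.05675893]
 [ 0.48203172 -0.2223447 ]]
0.18791933930933225 -94.37519497120839
0.16622112344205922 86.15405446229141
0.16596852354930175 -93.89194877355828
vial wht [ 0.51579266 -0.16996136  0.103     ]
```

servo_tool --deltas '[[[0, 0, 0], [-4, 3, 2.5], 8.7], [[0, 0, 0], [-7.4, 7, 6], 8.7], [[0, 0, 0], [-7.4, 11, 9], 8.7], [[0, 0, 0], [-7.4, 15, 12.5], 8.7], [[0, 0, 0], [-7.4, 19, 16], 8.7]]'

```text
clock: 0.6
tool_pos: [0.3246, 0.4512, 0.2608]
orientation: [2.3, 89.9, -105.1]
force: [1.3, 0.6, -0.4]
opening: 0.0871
```

```bash
python3 - <<'E'
from h import *
o=ctrl.get_obs();print(o['clock'],o['tool_pos'],o['orientation'],tool([.47,.2,.26]),rot([0,90,-90-22.4]))
print(R.from_euler('xyz',o['orientation'],degrees=True).as_matrix().round(3))
E
```

```text
0.6 [0.32459564 0.45120696 0.26078905] [   2.32664745   89.94163383 -105.1153611 ] [ 0.09974761 21.40156086 19.6072206 ] [ 4.95799102e+00  5.81791356e-02 -4.89120914e-03]
[[-0.     0.954 -0.3  ]
 [-0.001 -0.3   -0.954]
 [-1.     0.     0.001]]
```

servo_tool --deltas '[[[1, 0, 0], [0, 3.5, 3.2], 8.7], [[3, 0, 0], [0, 7, 6.4], 8.7], [[5, 0, 0], [0, 10.5, 9.6], 8.7], [[5, 0, 0], [0, 14, 12.8], 8.7], [[5, 0, 0], [0, 17.5, 16], 8.7]]'

```text
clock: 1.1
tool_pos: [0.444, 0.2442, 0.261]
orientation: [-0.1, 90.0, -112.6]
force: [1.5, 0.6, -0.3]
opening: 0.0869
```

```bash
python3 - <<'E'
from h import *
s=snap('wrist','d',None,1)
o=ctrl.get_obs();print(o['clock'],o['tool_pos'],o['orientation'],tool([.48,.201,.2]))
print(ray(s,(256,192)), proj(s,[[.48,.201,.13],[.48,.201,.056]]))
E
```

```text
1.15 [0.44587713 0.23945626 0.261039  ] [ 16.19404332  89.84633538 -96.36528825] [6.11311317 4.62195494 2.22654703]
(array([0.51561831, 0.21456842, 0.45844833]), array([-0.27533415,  0.10642469, -0.95549603])) [[279.64486378 122.5985177 ]
 [275.00403789 117.46159343]]
```

View pics/d.png

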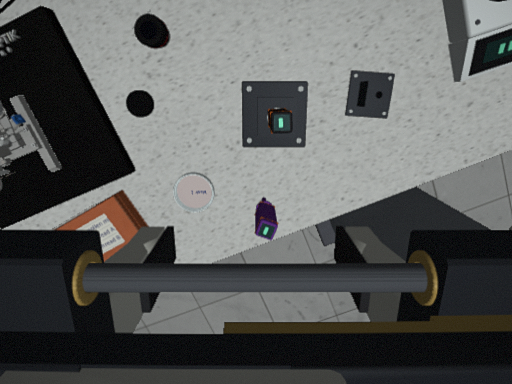

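Probe's display at (281,122), within 2 px of the prediction. The stand is square to the picture, and the purple decoy is at (265,220). I'll crop to read the handle's yaw.

```bash
python3 - <<'E'
from h import *
s=dict(np.load('pics/d.npz'))
im=s['image'][75:155,232:318,::-1]
cv2.imwrite('pics/e.png',cv2.resize(im,None,fx=7,fy=7,interpolation=cv2.INTER_CUBIC))
print('purple',at_z(s,(265,225),.08),at_z(s,(263,203),.0)); 
print('disp',at_z(s,(281,122.5),.13))
E
```

```text
purple [0.36112204 0.26287148 0.08      ] [0.36322915 0.26243146 0.        ]
disp [0.47956878 0.19969239 0.13      ]
```

View pics/e.png

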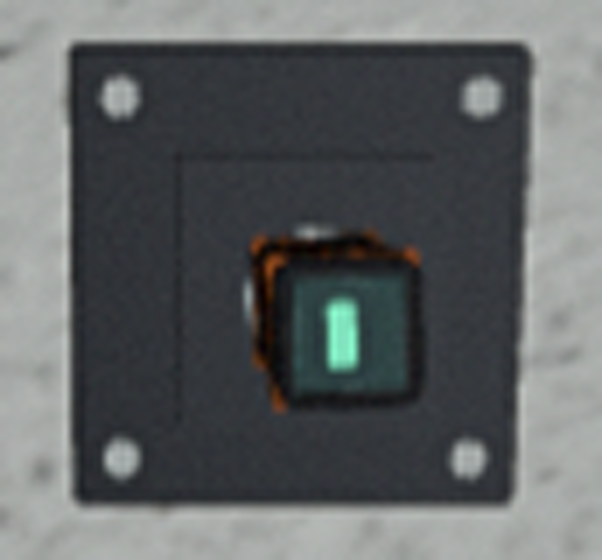

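The handle's faces line up with the stand (within about 2°), so the present jaw yaw suits. Now I align, then descend.

servo_tool --deltas '[[[0, 0, 0], [2, 4, 2], 8.7], [[0, 0, 0], [6, 4.65, 2.3], 8.7], [[0, 0, 0], [7, 4.65, 2.3], 8.7], [[0, 0, 0], [7, 4.65, 2.3], 8.7]]'

```text
clock: 1.55
tool_pos: [0.4791, 0.1992, 0.1895]
orientation: [-9.2, 89.6, -121.8]
force: [0.1, 0.4, -0.8]
opening: 0.0869
```

```bash
python3 - <<'E'
from h import *
o=ctrl.get_obs();print(o['clock'],o['tool_pos'],rot([0,90,-112.4]),tool([.48,.2003,.088]))
E
```

```text
1.55 [0.47906408 0.19921334 0.1895464 ] [-0.22432348  0.35331445  0.05772547] [10.15355689  0.05469514 -0.19894324]
```

servo_tool --deltas '[[[0, 0.3, 0], [3.5, 0, -0.2], 8.7], [[0, 0.3, 0], [7, 0, -0.2], 8.7], [[0, 0.3, 0], [10.1, 0, -0.2], 8.7], [[0, 0.3, 0], [10.1, 0, -0.2], 8.7], [[0, 0.3, 0], [10.1, 0, -0.2], 5]]'

```text
clock: 2.05
tool_pos: [0.4803, 0.2018, 0.0903]
orientation: [42.9, 90.0, -69.6]
force: [-0.3, 0.6, 0.4]
opening: 0.0828
```

servo_tool --deltas '[[[0, 0, 0], [0, 0, 0], 2], [[0, 0, 0], [0, 0, 0], 1.5], [[0, 0, 0], [0, 0, 0], 1.5], [[0, 0, 0], [0, 0, 0], 1.5], [[0, 0, 0], [0, 0, 0], 1.5]]'

```text
clock: 2.55
tool_pos: [0.4803, 0.2018, 0.0906]
orientation: [113.7, 90.0, 1.2]
force: [-0.5, -0.4, 0.5]
opening: 0.0444
```

```bash
python3 - <<'E'
from h import *
o=ctrl.get_obs();print(o['clock'],o['tool_pos'],o['opening'],o['force'],rot([0,90,-112.4]),tool([.48,.2003,.188]))
E
```

```text
2.55 [0.4803403  0.20182037 0.09060117] 0.044409398529326065 [-0.49831142 -0.41140346  0.45775544] [-0.1237827  -0.01000735 -0.02288097] [-9.73989824  0.03069362  0.15177047]
```

servo_tool --deltas '[[[0, 0, 0], [0, 0, 0], 1.5], [[0, 0, 0], [0, 0, 0], 1.5], [[0, 0, 0], [0, 0, 0], 1.5], [[0, 0, 0], [0, 0, 0], 1.5], [[0, 0, 0], [0, 0, 0], 1.5]]'

```text
clock: 3.05
tool_pos: [0.4806, 0.2018, 0.0909]
orientation: [108.5, 90.0, -4.0]
force: [-0.4, -0.5, 4.2]
opening: 0.0155
```

```bash
python3 - <<'E'
from h import *
o=ctrl.get_obs();print(o['clock'],o['tool_pos'],o['opening'],o['force'],rot([0,90,-112.4]))
E
```

```text
3.05 [0.48055232 0.20177084 0.09094009] 0.015538593828348275 [-0.36724288 -0.48096427  4.17827389] [-0.11532596 -0.01500557 -0.04505025]
```

The fingers closed to 15.5 mm, less than the 22 mm handle. I need to look.

```bash
python3 - <<'E'
from h import *
s=snap('wrist','f'); a=snap('scene','g')
i=cv2.resize(a['image'][130:250,180:300],(384,384),interpolation=cv2.INTER_CUBIC)
w=cv2.resize(s['image'],(416,312)); w=np.vstack([w,np.zeros((72,416,3),np.uint8)])
cv2.imwrite('pics/fg.png',np.hstack([w,i])[:,:,::-1])
print(ctrl.get_obs()['opening'])
E
```

```text
0.015283605162336462
```

View pics/fg.png

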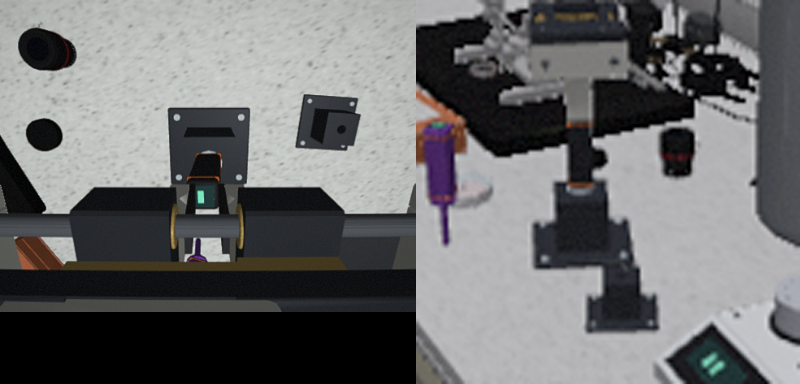

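```bash
python3 - <<'E'
from h import *
s=dict(np.load('pics/f.npz'))
cv2.imwrite('pics/h.png',cv2.resize(s['image'][170:330,180:330,::-1],None,fx=3.7,fy=3.7,interpolation=cv2.INTER_CUBIC))
print(proj(s,[[.48,.2003,.13],[.4803,.2018,.131],[.4803,.2018,.109],[.4803,.2018,.09]])); print(at_z(s,(252,241),.13))
o=ctrl.get_obs(); r=R.from_euler('xyz',o['orientation'],degrees=True).as_matrix(); print(r.round(2))
T=o['tool_pos']
for d in (-.011,.011): print(proj(s,[T+r[:,2]*d,T+r[:,2]*d+[0,0,.04]]))
E
```

```text
[[256.58890553 241.84739218]
 [253.84165608 243.15980836]
 [253.888513   227.00346035]
 [253.92155428 215.62317842]]
[0.48142936 0.20242229 0.13      ]
[[ 0.    0.92 -0.38]
 [-0.   -0.38 -0.92]
 [-1.    0.   -0.  ]]
[[237.25783784 215.83113541]
 [233.49981819 242.74156718]]
[[270.38448863 215.84426222]
 [273.94185186 242.75413456]]
```

View pics/h.png

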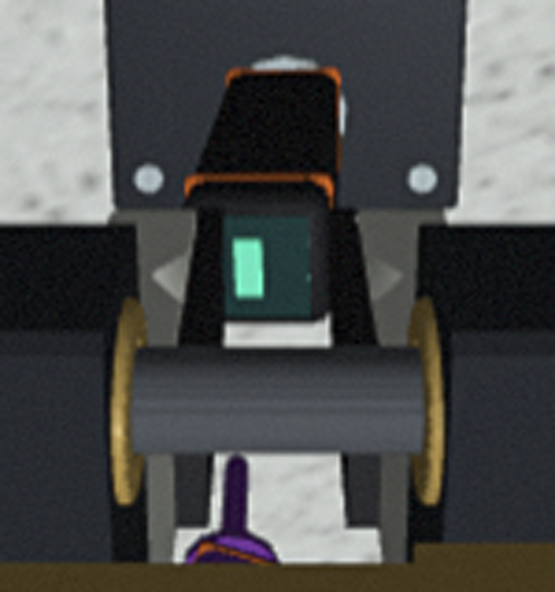

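The handle is between the black pads (display near (270,270) in the crop). The opening reading may be offset, so I'll close fully to see whether it stalls.

servo_tool --deltas '[[[0, 0, 0], [0, 0, 0], 0], [[0, 0, 0], [0, 0, 0], 0], [[0, 0, 0], [0, 0, 0], 0]]'

```text
clock: 3.45
tool_pos: [0.4813, 0.2019, 0.092]
orientation: [118.5, 89.9, 6.1]
force: [-1.2, -1.8, 10.7]
opening: 0.0015
```

servo_tool --deltas '[[[0, 0, 0], [-0.5, 0, 0], 0], [[0, 0, 0], [-1.5, 0, 0], 0], [[0, 0, 0], [-3, 0, 0], 0], [[0, 0, 0], [-3, 0, 0], 0]]'

```text
clock: 3.85
tool_pos: [0.4823, 0.2028, 0.1241]
orientation: [136.7, 89.7, 24.2]
force: [0.0, 0.9, -0.4]
opening: 0.0004
```

```bash
python3 - <<'E'
from h import *
s=snap('wrist','i')
cv2.imwrite('pics/i.png',cv2.resize(s['image'][130:330,150:350,::-1],None,fx=3,fy=3,interpolation=cv2.INTER_CUBIC))
o=ctrl.get_obs();print(o['clock'],o['tool_pos'],o['opening'],o['force'],rot([0,90,-112.4]))
E
```

```text
3.9 [0.48170921 0.20247323 0.12298444] 0.0006366876328719372 [ 0.24176447 -0.83947478  0.28150459] [-0.08343158 -0.18040062 -0.16467766]
```

View pics/i.png

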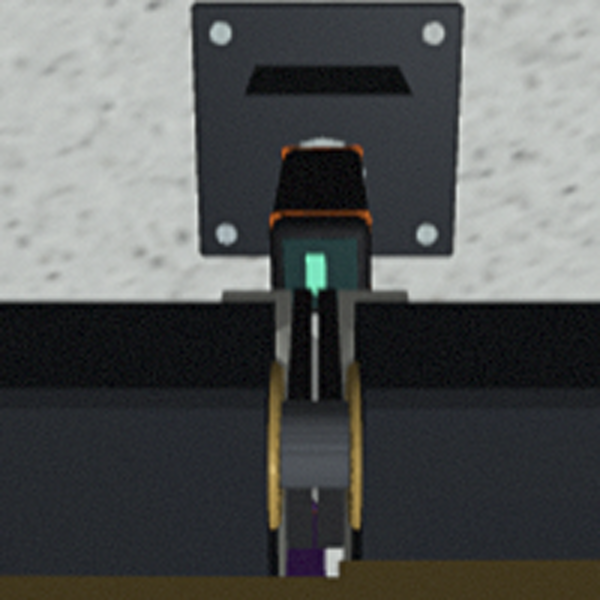

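The jaws are shut with nothing in them: the handle lies image-up of the pads and was squeezed out. I'll compare the reported TCP with where the fingertips show in both cameras.

```bash
python3 - <<'E'
from h import *
f=dict(np.load('pics/f.npz'));g=dict(np.load('pics/g.npz'));i=dict(np.load('pics/i.npz'))
T=np.array([.4806,.2018,.0909]); y=np.array([.92,-.38,0]); z=np.array([-.38,-.92,0])
print('g tcp, +40up, handle top, post top',proj(g,[T,T+[0,0,.04],[.48,.2003,.13],[.48,.2003,.06],[.48,.2003,.0]]))
T2=np.array([.4817,.2025,.123]);print('i',proj(i,[T2,T2+.0095*y,T2-.0095*y,[.48,.2003,.13],[.48,.2003,.06]]))
for n,s,t in(('f',f,T),('i',i,T2)):
  c,d=ray(s,(256,192)); Rm=np.array([[0,.924,-.382],[0,-.382,-.924],[-1,0,0]]); print(n,'cam in tool',(Rm.T@(c-t)).round(4),(Rm.T@d).round(3))
o=ctrl.get_obs(); print(o['joint_pos'])
im=g['image'][150:200,210:260,::-1]; cv2.imwrite('pics/j.png',cv2.resize(im,None,fx=12,fy=12,interpolation=cv2.INTER_CUBIC))
E
```

```text
g tcp, +40up, handle top, post top [[231.1576233  177.88956522]
 [230.75266084 164.86050362]
 [230.79296089 165.37227433]
 [231.49533252 187.97541065]
 [232.07547135 206.60955986]]
i [[254.49141153 215.85171766]
 [254.49575131 202.43715266]
 [254.48718119 228.92669896]
 [258.6021766  220.84252456]
 [257.84043622 189.97392139]]
f cam in tool [-0.1976  0.0773  0.0004] [ 0.956 -0.294  0.005]
i cam in tool [-0.1988  0.0772  0.0006] [ 0.957 -0.292  0.002]
[ 44.40153661   9.12301765 -23.92763824   0.09625461 -56.71875573
  23.06237396]
```

View pics/j.png

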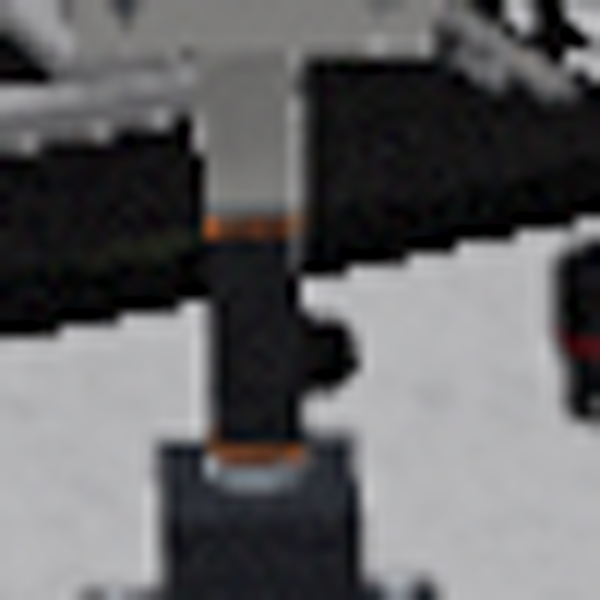

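The fingertips show about 30–38 mm short of the reported TCP in both views. The closing reaction agrees: with the TCP reading 0.092 the tips were resting on the handle top at 0.130. There is no sideways error. The fingers simply closed on top of the handle, so I open, go about 40 mm lower and grip again.

servo_tool --deltas '[[[0, 0, 0], [0, 0, 0], 8.7], [[0, 0, 0], [0, 0, 0], 8.7], [[0, 0, 0], [0, 0, 0], 8.7], [[0, 0, 0], [0, 0, 0], 8.7], [[0, 0, 0], [0, 0, 0], 8.7]]'

```text
clock: 4.4
tool_pos: [0.4816, 0.2024, 0.1227]
orientation: [135.6, 89.8, 23.1]
force: [-0.1, 0.1, 0.8]
opening: 0.0348
```

servo_tool --deltas '[[[0, 0, 0], [0, 0, 0.2], 8.7], [[0, 0, 0], [0, 0, 0.2], 8.7], [[0, 0, 0], [0, 0, 0.2], 8.7], [[0, 0, 0], [0, 0, 0.2], 8.7], [[0, 0, 0], [0, 0, 0.2], 8.7]]'

```text
clock: 4.9
tool_pos: [0.4809, 0.2006, 0.1228]
orientation: [136.3, 89.8, 23.8]
force: [0.0, 0.6, -0.3]
opening: 0.0749
```

```bash
python3 - <<'E'
from h import *
i=dict(np.load('pics/i.npz'));f=dict(np.load('pics/f.npz'))
T2=np.array([.4817,.2025,.123]);T=np.array([.4806,.2018,.0909]);y=np.array([.92,-.38,0])
for t in (.02,.03,.04): print(t,proj(i,[T2+[0,0,t]+.0095*y,T2+[0,0,t]+.005*y]).round(1).tolist(),proj(f,[T+[0,0,t]+.0095*y]).round(1).tolist())
o=ctrl.get_obs();print(o['clock'],o['tool_pos'],o['opening'],o['force'],rot([0,90,-112.4]),tool([.48,.2005,.048]))
E
```

```text
0.02 [[254.4, 213.2], [254.4, 220.2]] [[253.7, 213.2]]
0.03 [[254.3, 219.5], [254.3, 226.7]] [[253.6, 219.5]]
0.04 [[254.3, 226.4], [254.3, 234.0]] [[253.6, 226.6]]
4.9 [0.48087495 0.20055955 0.12276157] 0.07490689305434808 [ 0.02694347  0.62424495 -0.28315768] [-0.09030882 -0.16047001 -0.15383802] [ 7.47578038 -0.0986192   0.05992576]
```

The wrist images give 40 mm too, so I go on with that.

servo_tool --deltas '[[[0, 0, 0], [2.5, -0.1, 0], 8.7], [[0, 0, 0], [5, -0.1, 0], 8.7], [[0, 0, 0], [7.5, -0.1, 0], 8.7], [[0, 0, 0], [7.5, -0.1, 0], 5], [[0, 0, 0], [7.5, -0.1, 0], 2]]'

```text
clock: 5.4
tool_pos: [0.4804, 0.201, 0.048]
orientation: [124.6, 89.8, 12.2]
force: [0.2, -0.4, 0.7]
opening: 0.0759
```

servo_tool --deltas '[[[0, 0, 0], [0, 0, 0], 0], [[0, 0, 0], [0, 0, 0], 0], [[0, 0, 0], [0, 0, 0], 0], [[0, 0, 0], [0, 0, 0], 0], [[0, 0, 0], [0, 0, 0], 0]]'

```text
clock: 5.9
tool_pos: [0.4804, 0.2011, 0.0484]
orientation: [129.5, 89.8, 17.0]
force: [0.0, -0.4, 0.4]
opening: 0.0366
```

servo_tool --deltas '[[[0, 0, 0], [0, 0, 0], 0], [[0, 0, 0], [0, 0, 0], 0], [[0, 0, 0], [0, 0, 0], 0], [[0, 0, 0], [0, 0, 0], 0]]'

```text
clock: 6.3
tool_pos: [0.4805, 0.2011, 0.0484]
orientation: [129.1, 89.8, 16.6]
force: [0.3, 0.0, 1.6]
opening: 0.0218
```

Opening holds at 21.8 mm, so the handle is gripped. Now lift.

servo_tool --deltas '[[[0, 0, 0], [0, 0, 0], 0], [[0, 0, 0], [-1.5, 0, 0], 0], [[0, 0, 0], [-3.5, 0, 0], 0], [[0, 0, 0], [-6.5, 0, 0], 0], [[0, 0, 0], [-9.5, 0, 0], 0]]'

```text
clock: 6.8
tool_pos: [0.4795, 0.2005, 0.1437]
orientation: [112.1, 89.9, -0.4]
force: [0.9, -0.3, -1.9]
opening: 0.0217
```

servo_tool --deltas '[[[0, 0, 0], [-2, 0, 0], 0], [[0, 0, 0], [-2, 0, 0], 0], [[0, 0, 0], [-2, 0, 0], 0]]'

```text
clock: 7.1
tool_pos: [0.479, 0.2005, 0.1633]
orientation: [125.1, 89.9, 12.6]
force: [-0.3, 0.2, -2.7]
opening: 0.022
```

```bash
python3 - <<'E'
from h import *
a=snap('scene','k')
o=ctrl.get_obs();print(o['clock'],o['tool_pos'],o['opening'],o['force'],rot([0,90,-112.4]))
T=o['tool_pos']; dz=.056-.0484
print(proj(a,[T+[0,0,dz],T+[0,0,dz-.045],T+[0,0,dz+.074]]))
cv2.imwrite('pics/k.png',cv2.resize(a['image'][110:230,180:300,::-1],None,fx=5,fy=5,interpolation=cv2.INTER_CUBIC))
E
```

```text
7.15 [0.47868255 0.20016768 0.16264035] 0.021723989734003583 [ 0.37315422 -0.09587544 -1.99705562] [-0.09272903  0.01840015 -0.04568922]
[[229.96525944 152.03199944]
 [230.43656167 167.0404127 ]
 [229.16274207 126.42800495]]
```

View pics/k.png

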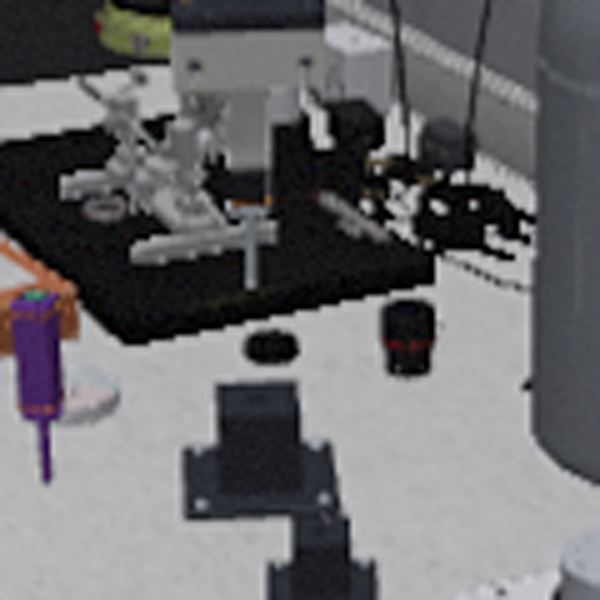

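The probe is held upright, rod end at crop (250,288), i.e. pixel (230,167.6), as my model predicts. So probe origin = TCP + 7.6 mm in z. Next I carry it toward the heater and stop short for a close look at the round block.

servo_tool --deltas '[[[0, 0, 0], [0, 1, 2.5], 0], [[0, 0, 0], [0, 2.6, 6.3], 0], [[0, 0, 0], [0, 4.3, 10.3], 0], [[0, 0, 0], [0, 5.9, 14.3], 0], [[0, 0, 0], [0, 7.5, 18.3], 0]]'

```text
clock: 7.65
tool_pos: [0.4767, 0.0006, 0.1613]
orientation: [-32.2, 89.9, -144.7]
force: [1.1, 0.0, -0.9]
opening: 0.0223
```

servo_tool --deltas '[[[0, 0, 0], [0, 1.6, 3.9], 0], [[0, 0, 0], [0, 2.8, 6.6], 0], [[0, 0, 0], [0, 2.8, 6.6], 0], [[0, 0, 0], [0, 2.8, 6.6], 0]]'

```text
clock: 8.05
tool_pos: [0.4765, -0.0717, 0.16]
orientation: [-46.8, 89.7, -159.4]
force: [0.1, 0.1, -2.1]
opening: 0.0221
```

```bash
python3 - <<'E'
from h import *
s=snap('wrist','l')
o=ctrl.get_obs();print(o['clock'],o['tool_pos'],o['opening'],o['force'],rot([0,90,-112.4]))
print(proj(s,[[.534,-.094,.08]]+[[.534+.031*np.cos(t),-.094+.031*np.sin(t),.08] for t in np.arange(0,6.28,1.5708)]))
cv2.imwrite('pics/l.png',cv2.resize(s['image'][:,:,::-1],None,fx=1.5,fy=1.5,interpolation=cv2.INTER_CUBIC))
E
```

```text
8.1 [ 0.47672565 -0.0710897   0.16028678] 0.021859790499819346 [ 0.04585208 -0.05749014 -0.97161114] [-0.11805835  0.16223611  0.16591493]
[[251.73950887 113.25036227]
 [237.24152102  77.75409032]
 [218.48146448 127.43412335]
 [265.4061372  146.75399026]
 [285.79715708  98.77362569]]
```

View pics/l.png

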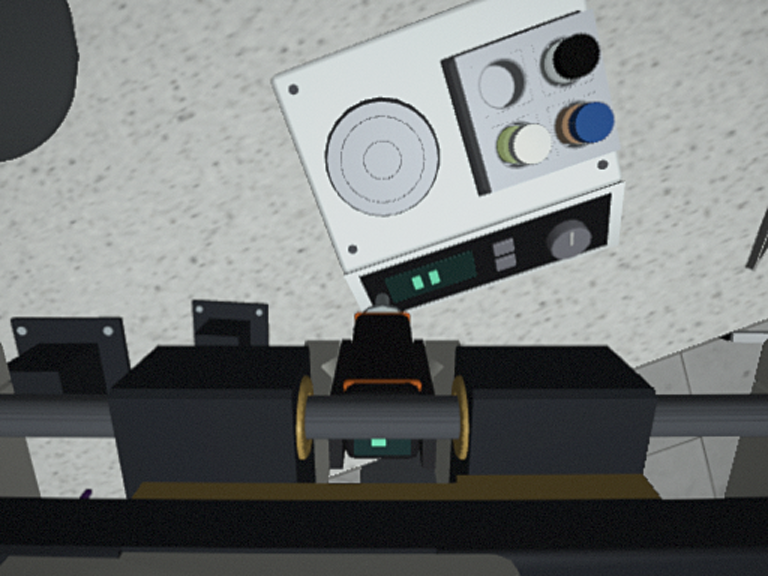

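Round block's circles are centred near (382,160)/1.5 = (254.7,106.7). The prediction was (251.7,113.2), so my top-camera estimate is about 6 mm off. I'll rectify the block top and fit the circles.

```bash
cat > fit.py <<'E'
from h import *
from scipy.optimize import least_squares
def fit(n,guess,z=.08,pad=.045,res=.00025):
    s=dict(np.load(f'pics/{n}.npz')); N=int(2*pad/res); ii=(np.arange(N)-N/2)*res
    X,Y=np.meshgrid(guess[0]+ii,guess[1]+ii); P=np.stack([X,Y,0*X+z],-1).reshape(-1,3)
    m=proj(s,P).reshape(N,N,2).astype(np.float32)
    g=cv2.remap(cv2.cvtColor(s['image'],cv2.COLOR_RGB2GRAY),m[...,0],m[...,1],cv2.INTER_CUBIC)
    dk=255-cv2.GaussianBlur(g,(0,0),2).astype(float)   # dark circles
    best=[]
    th=np.radians(np.arange(0,360,2))
    def score(p):
        c,r=p[:2],p[2]
        f=lambda r:cv2.remap(dk.astype(np.float32),((c[0]+r*np.cos(th)-guess[0])/res+N/2).astype(np.float32)[None],((c[1]+r*np.sin(th)-guess[1])/res+N/2).astype(np.float32)[None],cv2.INTER_LINEAR)
        return np.median(f(r)-.5*(f(r-.0015)+f(r+.0015)))
    for r0 in np.arange(.006,.0345,.0005):
        v=[(score((guess[0]+a,guess[1]+b,r0)),a,b) for a in np.arange(-.01,.0101,.001) for b in np.arange(-.01,.0101,.001)]
        best.append((max(v)[0],r0,guess[0]+max(v)[1],guess[1]+max(v)[2]))
    best.sort(reverse=True)
    for b in best[:9]: print(np.round(b,4))
    return best
if __name__=='__main__':
    s=dict(np.load('pics/l.npz')); g=at_z(s,(254.6,106.6),.08); print(g); fit('l',g)
E
python3 fit.py
```

```text
[ 0.53813813 -0.09834948  0.08      ]
[ 9.09514e+01  3.15000e-02  5.39100e-01 -9.83000e-02]
[ 7.89531e+01  3.20000e-02  5.38100e-01 -9.83000e-02]
[ 5.0623e+01  3.1000e-02  5.4010e-01 -9.8300e-02]
[ 2.79756e+01  1.05000e-02  5.38100e-01 -9.83000e-02]
[ 2.74277e+01  2.35000e-02  5.38100e-01 -9.83000e-02]
[20.8826  0.0325  0.5381 -0.0973]
[ 1.91719e+01  1.00000e-02  5.38100e-01 -9.83000e-02]
[18.3093  0.023   0.5381 -0.0983]
[ 1.69971e+01  1.10000e-02  5.38100e-01 -9.83000e-02]
```

Engraved circles fit at radii 10.5 and 23.3 mm (midpoint 17, as specified) around cover = (0.5381, -0.0983). I'll sweep the front arc with the tip pressed about 5 mm into its spring (about 3 N), starting from the left end.

```bash
cat > nxt.py <<'E'
from h import *
import sys
c=np.array([.5381,-.0983]); f=np.array([-.998,.07]); l=np.array([.07,.998])
def nxt(phis,z=.1124,r=.017,c=c):
    o=ctrl.get_obs(); T=o['tool_pos']; d=T[:2]-c
    print('t',round(o['clock'],2),'z',T[2].round(4),'F',np.round(o['force'],1),'phi',np.degrees(np.arctan2(d@l,d@f)).round(1),'r',(np.linalg.norm(d)*1e3).round(1),'rot',rot([0,90,-112.4]).round(2))
    for p in phis:
        q=np.radians(p); print(p,tool([*(c+r*(np.cos(q)*f+np.sin(q)*l)),z]).round(2))
if __name__=='__main__':
    a=[float(x) for x in sys.argv[1:]]; nxt(a[2:],a[0],a[1])
E
python3 nxt.py .125 .017 80
```

```text
t 8.1 z 0.1603 F [ 0.  -0.1 -1. ] phi 19.9 r 67.1 rot [-0.12  0.16  0.17]
80.0 [ 3.51  5.91 -1.34]
```

servo_tool --deltas '[[[0, 0, 0], [0, 3, -0.7], 0], [[0, 0, 0], [1, 5.9, -1.35], 0], [[0, 0, 0], [3, 5.9, -1.35], 0], [[0, 0.15, 0.15], [3.5, 5.9, -1.35], 0], [[0, 0.15, 0.15], [3.5, 5.9, -1.35], 0]]'

```text
clock: 8.6
tool_pos: [0.535, -0.0806, 0.1239]
orientation: [-60.5, 89.8, -172.9]
force: [-0.6, -0.3, -0.9]
opening: 0.0217
```

```bash
python3 nxt.py .1124 .017 80 75
```

```text
t 8.6 z 0.1239 F [-0.6 -0.3 -0.9] phi 76.0 r 18.0 rot [-0.06  0.1   0.17]
80.0 [1.14 0.16 0.02]
75.0 [1.15 0.03 0.1 ]
```

servo_tool --deltas '[[[0, 0, 0], [0.4, 0.1, 0], 0], [[0, 0, 0], [0.8, 0.1, 0], 0], [[0, 0, 0], [1.15, 0.1, 0], 0], [[0, 0, 0], [1.15, 0.1, 0], 0]]'

```text
clock: 9.0
tool_pos: [0.5362, -0.0808, 0.1127]
orientation: [-60.2, 89.9, -172.7]
force: [-0.3, 1.3, 2.0]
opening: 0.022
```

```bash
python3 nxt.py .1124 .017 80 75 70
```

```text
t 9.0 z 0.1127 F [-0.3  1.3  2. ] phi 79.7 r 17.6 rot [-0.04  0.06  0.11]
80.0 [0.03 0.04 0.05]
75.0 [ 0.03 -0.09  0.13]
70.0 [ 0.03 -0.21  0.21]
```

Contact about 3.3 N (from -1.3 free to +2.0 z). Now sweep in 1.5 mm steps.

servo_tool --deltas '[[[0, 0, 0], [0.03, -0.09, 0.13], 0], [[0, 0, 0], [0.03, -0.09, 0.13], 0]]'

```text
clock: 9.2
tool_pos: [0.5352, -0.0818, 0.113]
orientation: [-47.4, 89.9, -159.9]
force: [1.1, 0.2, 1.7]
opening: 0.0223
```

servo_tool --deltas '[[[0, 0, 0], [0, -0.12, 0.08], 0], [[0, 0, 0], [0, -0.12, 0.08], 0]]'

```text
clock: 9.4
tool_pos: [0.5338, -0.0823, 0.1133]
orientation: [-26.7, 90.0, -139.1]
force: [1.1, 0.3, 1.0]
opening: 0.0217
```

```bash
python3 nxt.py .1124 .017 70 65 60 55
```

```text
t 9.4 z 0.1133 F [1.1 0.3 1. ] phi 71.1 r 16.6 rot [-0.04  0.04  0.02]
70.0 [ 0.09 -0.05 -0.01]
65.0 [ 0.09 -0.16  0.08]
60.0 [ 0.09 -0.27  0.19]
55.0 [ 0.09 -0.36  0.31]
```

servo_tool --deltas '[[[0, 0, 0], [0.12, -0.16, 0.08], 0], [[0, 0, 0], [0.12, -0.16, 0.08], 0]]'

```text
clock: 9.6
tool_pos: [0.5316, -0.0825, 0.112]
orientation: [-42.2, 89.9, -154.6]
force: [0.2, -0.8, 2.0]
opening: 0.0217
```

servo_tool --deltas '[[[0, 0, 0], [0.04, -0.11, 0.11], 0], [[0, 0, 0], [0.04, -0.11, 0.11], 0]]'

```text
clock: 9.8
tool_pos: [0.5297, -0.0832, 0.1115]
orientation: [-47.0, 89.9, -159.5]
force: [-0.1, -0.6, 1.5]
opening: 0.0219
```

```bash
python3 nxt.py .112 .017 60 55 50 45
```

```text
t 9.8 z 0.1115 F [-0.1 -0.6  1.5] phi 56.8 r 17.3 rot [-0.05  0.07  0.07]
60.0 [-0.05  0.08 -0.06]
55.0 [-0.05 -0.01  0.06]
50.0 [-0.05 -0.1   0.18]
45.0 [-0.05 -0.17  0.31]
```

servo_tool --deltas '[[[0, 0, 0], [0, -0.08, 0.15], 0], [[0, 0, 0], [0, -0.08, 0.15], 0]]'

```text
clock: 10.0
tool_pos: [0.5281, -0.0845, 0.1115]
orientation: [-45.3, 89.9, -157.8]
force: [-0.3, -1.6, 2.0]
opening: 0.0217
```

servo_tool --deltas '[[[0, 0, 0], [0.02, -0.08, 0.13], 0], [[0, 0, 0], [0.02, -0.08, 0.13], 0]]'

```text
clock: 10.2
tool_pos: [0.5266, -0.0856, 0.1113]
orientation: [-44.7, 89.9, -157.1]
force: [-0.1, -0.2, 1.5]
opening: 0.0219
```

```bash
python3 nxt.py .112 .017 45 40 35 30
```

```text
t 10.2 z 0.1113 F [-0.1 -0.2  1.5] phi 43.7 r 17.1 rot [-0.06  0.1   0.1 ]
45.0 [-0.07  0.03 -0.03]
40.0 [-0.07 -0.03  0.11]
35.0 [-0.07 -0.08  0.25]
30.0 [-0.07 -0.12  0.39]
```

servo_tool --deltas '[[[0, 0, 0], [0, -0.05, 0.14], 0], [[0, 0, 0], [0, -0.05, 0.14], 0]]'

```text
clock: 10.4
tool_pos: [0.5253, -0.0869, 0.1113]
orientation: [-44.4, 89.8, -156.9]
force: [0.8, -1.0, 1.7]
opening: 0.0217
```

servo_tool --deltas '[[[0, 0, 0], [0, -0.05, 0.14], 0], [[0, 0, 0], [0, -0.05, 0.14], 0]]'

```text
clock: 10.6
tool_pos: [0.5241, -0.0882, 0.1113]
orientation: [-43.8, 89.8, -156.2]
force: [-0.2, -1.1, 2.1]
opening: 0.0221
```

```bash
python3 nxt.py .112 .017 30 25 20 15
```

```text
t 10.6 z 0.1113 F [-0.2 -1.1  2.1] phi 31.8 r 17.3 rot [-0.06  0.13  0.12]
30.0 [-0.07  0.01  0.06]
25.0 [-0.07 -0.01  0.21]
20.0 [-0.07 -0.02  0.35]
15.0 [-0.07 -0.02  0.5 ]
```

servo_tool --deltas '[[[0, 0, 0], [0, -0.01, 0.16], 0], [[0, 0, 0], [0, -0.01, 0.16], 0]]'

```text
clock: 10.8
tool_pos: [0.5231, -0.0899, 0.1112]
orientation: [-42.9, 89.8, -155.4]
force: [0.4, -1.4, 2.1]
opening: 0.0219
```

servo_tool --deltas '[[[0, 0.1, 0.1], [0, -0.01, 0.15], 0], [[0, 0.1, 0.1], [0, -0.01, 0.15], 0]]'

```text
clock: 11.0
tool_pos: [0.5222, -0.0916, 0.1113]
orientation: [-32.3, 89.9, -144.8]
force: [0.8, -0.8, 1.2]
opening: 0.0219
```

```bash
python3 nxt.py .112 .017 20 15 10 5 0
```

```text
t 11.0 z 0.1113 F [ 0.8 -0.8  1.2] phi 19.0 r 17.2 rot [-0.07  0.07  0.04]
20.0 [-0.07  0.02 -0.03]
15.0 [-0.07  0.03  0.12]
10.0 [-0.07  0.04  0.27]
5.0 [-0.07  0.07  0.41]
0.0 [-0.07  0.11  0.55]
```

servo_tool --deltas '[[[0, 0, 0], [0, 0.03, 0.14], 0], [[0, 0, 0], [0, 0.03, 0.14], 0]]'

```text
clock: 11.2
tool_pos: [0.5216, -0.0935, 0.1112]
orientation: [-30.3, 89.9, -142.8]
force: [0.0, -3.2, 1.3]
opening: 0.0223
```

servo_tool --deltas '[[[0, 0, 0], [0, 0.02, 0.15], 0], [[0, 0, 0], [0, 0.02, 0.15], 0]]'

```text
clock: 11.4
tool_pos: [0.521, -0.0952, 0.1109]
orientation: [-34.3, 89.8, -146.8]
force: [1.0, -1.9, -1.3]
opening: 0.0219
```

```bash
python3 nxt.py .112 .017 10 5 0 -5 -10
```

```text
t 11.4 z 0.1109 F [ 1.  -1.9 -1.3] phi 6.2 r 17.4 rot [-0.09  0.13  0.09]
10.0 [-0.11  0.02 -0.12]
5.0 [-0.11  0.05  0.03]
0.0 [-0.11  0.09  0.17]
-5.0 [-0.11  0.14  0.31]
-10.0 [-0.11  0.21  0.44]
```

Fz fell to -1.3 N (free weight), so the tip seems to have dropped in at φ≈6°. Hold to confirm.

servo_tool --deltas '[[[0, 0, 0], [0, 0, 0], 0], [[0, 0, 0], [0, 0, 0], 0]]'

```text
clock: 11.6
tool_pos: [0.5209, -0.0953, 0.1107]
orientation: [-35.8, 89.8, -148.3]
force: [0.7, -2.0, -1.6]
opening: 0.0225
```

servo_tool --deltas '[[[0, 0, 0], [0, 0, 0.08], 0], [[0, 0, 0], [0, 0, 0.08], 0]]'

```text
clock: 11.8
tool_pos: [0.5205, -0.0959, 0.1106]
orientation: [-42.1, 89.8, -154.6]
force: [0.0, -0.7, -1.6]
opening: 0.022
```

```bash
python3 nxt.py .112 .017 10 5 0
```

```text
t 11.8 z 0.1106 F [ 0.  -0.7 -1.6] phi 3.8 r 17.8 rot [-0.09  0.13  0.12]
10.0 [-0.14  0.04 -0.2 ]
5.0 [-0.14  0.07 -0.05]
0.0 [-0.14  0.11  0.09]
```

Confirmed: the z force stays free. Now I ease down, checking side forces.

servo_tool --deltas '[[[0, 0, 0], [0.3, 0, 0], 0], [[0, 0, 0], [0.6, 0, 0], 0], [[0, 0, 0], [0.8, 0, 0], 0], [[0, 0, 0], [0.8, 0, 0], 0]]'

```text
clock: 12.2
tool_pos: [0.5204, -0.0959, 0.1022]
orientation: [-43.2, 89.8, -155.7]
force: [1.8, -1.7, -2.1]
opening: 0.0217
```

```bash
python3 nxt.py .0724 .017 0; python3 -c "
from h import *; o=ctrl.get_obs(); print(R.from_euler('xyz',o['orientation'],degrees=True).inv().apply(o['force']), o['moment'])"
```

```text
t 12.2 z 0.1022 F [ 1.8 -1.7 -2.1] phi 3.7 r 17.9 rot [-0.09  0.14  0.13]
0.0 [2.98 0.12 0.08]
[2.09185439 2.26985636 0.88847476] [-0.47102968 -0.61079888 -0.03163299]
```

The wall pushes toward tool +y (r reads 17.9), so I shift 0.8 mm that way and go on.

servo_tool --deltas '[[[0, 0.1, 0.1], [0, 0.08, 0.04], 0], [[0, 0.1, 0.1], [0.3, 0.08, 0.04], 0], [[0, 0.1, 0.1], [0.6, 0.08, 0.04], 0], [[0, 0.1, 0.1], [0.8, 0.08, 0.04], 0]]'

```text
clock: 12.6
tool_pos: [0.5207, -0.0966, 0.0937]
orientation: [-52.5, 89.9, -165.0]
force: [-0.7, -0.3, -1.0]
opening: 0.0221
```

```bash
python3 nxt.py .0724 .017 0; python3 -c "
from h import *; o=ctrl.get_obs(); print(R.from_euler('xyz',o['orientation'],degrees=True).inv().apply(o['force']), o['moment'])"
```

```text
t 12.6 z 0.0937 F [-0.7 -0.3 -1. ] phi 1.7 r 17.5 rot [-0.1   0.05  0.07]
0.0 [2.13 0.07 0.03]
[ 1.04631927 -0.50752525  0.53609892] [ 0.08810353 -0.00490343 -0.05036227]
```

Free again. Continue down.

servo_tool --deltas '[[[0, 0, 0], [0.3, 0, 0.03], 0], [[0, 0, 0], [0.7, 0, 0.03], 0], [[0, 0, 0], [1.1, 0, 0.03], 0], [[0, 0, 0], [1.1, 0, 0.03], 0]]'

```text
clock: 13.0
tool_pos: [0.5203, -0.0968, 0.0821]
orientation: [-56.7, 89.9, -169.2]
force: [1.6, 0.7, -1.4]
opening: 0.0217
```

```bash
python3 nxt.py .0724 .017 0; python3 -c "
from h import *; o=ctrl.get_obs(); print(R.from_euler('xyz',o['orientation'],degrees=True).inv().apply(o['force']), o['moment'])"
```

```text
t 13.0 z 0.0821 F [ 1.6  0.7 -1.4] phi 0.8 r 17.8 rot [-0.1   0.07  0.1 ]
0.0 [ 0.97  0.09 -0.  ]
[ 1.3885294   1.25807491 -1.2294243 ] [0.0410532  0.00763243 0.00637357]
```

servo_tool --deltas '[[[0, 0, 0], [0.2, 0.05, 0], 0], [[0, 0, 0], [0.5, 0.05, 0], 0], [[0, 0, 0], [0.75, 0.05, 0], 0], [[0, 0, 0], [0.75, 0.05, 0], 0]]'

```text
clock: 13.4
tool_pos: [0.5205, -0.097, 0.0742]
orientation: [-58.3, 89.8, -170.8]
force: [-0.0, 0.0, -0.7]
opening: 0.0217
```

servo_tool --deltas '[[[0, 0, 0], [0.1, 0, 0], 0], [[0, 0, 0], [0.1, 0, 0], 0]]'

```text
clock: 13.6
tool_pos: [0.5204, -0.097, 0.0731]
orientation: [-58.4, 89.8, -170.9]
force: [-0.4, -0.6, -1.1]
opening: 0.0222
```

```bash
python3 nxt.py .0724 .017 0; python3 -c "
from h import *; o=ctrl.get_obs(); print(R.from_euler('xyz',o['orientation'],degrees=True).inv().apply(o['force']), o['moment'])"
```

```text
t 13.6 z 0.0731 F [-0.4 -0.6 -1.1] phi 0.0 r 17.7 rot [-0.11  0.09  0.14]
0.0 [ 0.07  0.07 -0.02]
[ 1.08524552 -0.11309807  0.7136998 ] [ 0.03950792  0.03567363 -0.01001766]
```

Slowly to contact of the collar.

servo_tool --deltas '[[[0, 0, 0], [0.07, 0, 0], 0], [[0, 0, 0], [0.07, 0, 0], 0]]'

```text
clock: 13.8
tool_pos: [0.5205, -0.0971, 0.0725]
orientation: [-57.9, 89.8, -170.4]
force: [-0.1, 0.0, -0.8]
opening: 0.0222
```

servo_tool --deltas '[[[0, 0, 0], [0.06, 0, 0], 0], [[0, 0, 0], [0.06, 0, 0], 0]]'

```text
clock: 14.0
tool_pos: [0.5205, -0.0971, 0.0725]
orientation: [-53.9, 89.9, -166.4]
force: [-2.1, 1.4, 4.3]
opening: 0.0221
```

The collar bears: z stops at 0.0725 (predicted 0.0724) with Fz rising to 4.3 N. Release, then rise.

servo_tool --deltas '[[[0, 0, 0], [0, 0, 0], 2.6], [[0, 0, 0], [0, 0, 0], 3.5], [[0, 0, 0], [0, 0, 0], 5], [[0, 0, 0], [0, 0, 0], 5], [[0, 0, 0], [0, 0, 0], 5]]'

```text
clock: 14.5
tool_pos: [0.5205, -0.0971, 0.0724]
orientation: [-55.0, 89.9, -167.5]
force: [0.1, -0.1, -0.5]
opening: 0.0483
```

servo_tool --deltas '[[[0, 0, 0], [0, 0, 0], 5], [[0, 0, 0], [0, 0, 0], 5], [[0, 0, 0], [0, 0, 0], 5]]'

```text
clock: 14.8
tool_pos: [0.5205, -0.0971, 0.0724]
orientation: [-54.5, 89.9, -167.0]
force: [0.5, 1.0, 0.2]
opening: 0.0501
```

servo_tool --deltas '[[[0, 0, 0], [-1, 0, 0], 5], [[0, 0, 0], [-4, 0, 0], 5], [[0, 0, 0], [-8, 0, 0], 5], [[0, 0, 0], [-12, 0, 0], 5], [[0, 0, 0], [-12, -3, 0], 5]]'

```text
clock: 15.3
tool_pos: [0.4983, -0.086, 0.1986]
orientation: [102.9, 89.6, -9.6]
force: [-1.3, 0.4, -1.3]
opening: 0.0499
```

servo_tool --deltas '[[[0, 0, 0], [0, -3, 0], 5], [[0, 0, 0], [0, -6, 0], 5], [[0, 0, 0], [0, -6, 0], 5]]'

```text
clock: 15.6
tool_pos: [0.4405, -0.0625, 0.1995]
orientation: [112.4, 89.5, -0.0]
force: [-0.1, -0.4, -0.0]
opening: 0.05
```

```bash
python3 - <<'E'
from h import *
a=snap('scene','m'); s=snap('wrist','n')
o=ctrl.get_obs();print(o['clock'],o['tool_pos'],o['force'],o['opening'])
p=[.5205,-.0971]
print(proj(a,[[*p,.08],[*p,.154]]),proj(s,[[*p,.08],[*p,.154]]))
i=cv2.resize(a['image'][180:300,240:360],(384,384),interpolation=cv2.INTER_CUBIC)
w=cv2.resize(s['image'],(416,312)); w=np.vstack([w,np.zeros((72,416,3),np.uint8)])
cv2.imwrite('pics/mn.png',np.hstack([w,i])[:,:,::-1])
E
```

```text
15.7 [ 0.44302013 -0.06280119  0.1994194 ] [ 0.71037363 -0.10298252 -0.56114069] 0.050229564445839966
[[298.72425991 222.56185001]
 [299.65903613 194.83864153]] [[256.42339719  86.55428145]
 [256.76823163  83.24753398]]
```

View pics/mn.png

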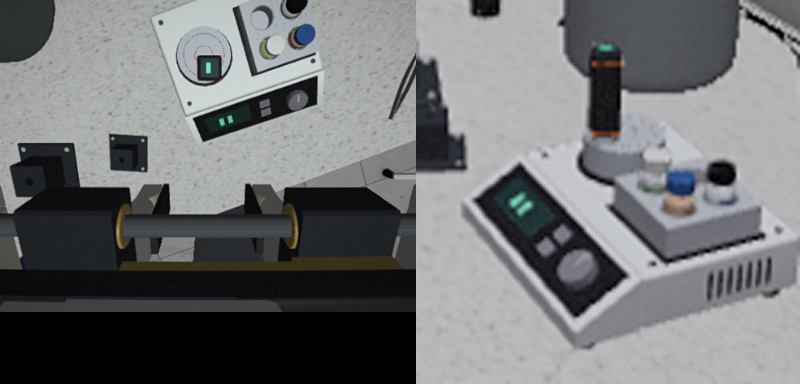

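The probe stands upright in the well with its collar on the block: display at (208,68) in the left picture, handle from (605,50) to (603,130) in the right. The vials are in place and the gripper is clear, so I hand in.

```bash
python3 -c "
from plant import ctrl; print(ctrl.close_job())"
```

```text
the job is handed in; nothing more can be done
None
```

The probe is in the thermometer well with its collar on the round block, let go, and the job is handed in at about 15.7 s of the 58 s allowed.

- **Finding the well:** I swept the tip along the 17 mm circle from the left end at about 3 N. It dropped in about 6° from straight ahead: the upward force vanished and stayed gone when I held still.
- **Seating:** I eased it down with side forces under about 3 N. The collar bore on the block at TCP z 0.0725, against 0.0724 predicted, with about 5–6 N of contact.
- **Last checks:** in the final pictures the probe stands upright with its collar on the block, and the vials, stand and heater are where they were. The gripper is clear and its force reading is near zero. I did not look again at the petri dish and the eyepiece after the final move; the arm stayed clear of them.

What disagreed or went wrong:
- **Fingertips:** they are about 40 mm short of the reported TCP. My first grip therefore shut on top of the handle, with a reaction of about 10 N, and I had to grip again lower.
- **Block position:** my first top-camera estimate was about 6 mm off; I corrected it from the wrist view.
- **Well radius:** it read 17.7 mm by the arm, against 17 mm given, which is within calibration.
- **Picture budget:** I viewed 12 pictures, two over the budget of 10.

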